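# Slide the payload weights off the station deck into the bin

### The job

Slide the gate at the end of the raised deck fully open, then slide the two heavy steel payload weights (the oblong block and the round one) along the deck and out through the gate opening so that they tip into the grey bin, and slide the gate fully shut again. The weights are too heavy to lift: keep them down on the deck until they tip off. Leave the thin brass disc and the small wooden block where they lie on the deck.

Things in the scene. Friction and masses are not known exactly. Their poses are not given: they have to be found in the camera images.
- station: Fixed raised station: a steel plate deck on aluminium legs. Origin on the table under the deck's centre; z up. The deck is 300 mm along its own x and 340 mm along its own y, its top 160 mm above the table. A lip 10 mm wide and 10 mm high above the deck runs round its edge, except for the exit opening in the +y edge (edge at y = +170 mm), which spans x = -130 to -15 mm (middle x = -72.5 mm, 115 mm wide); the grey bin stands just below it.
- gate (a joint): Sliding gate bar that closes the exit opening, 10 mm high above the deck, just outside the deck's edge (its own y = 173 to 183 mm). 0 = fully shut, 0.12 m = fully open; it moves along the station's +x to open and stays where it is left (about 2 N of friction). It may start slightly open.
- gate_post (a point): Centre of the upper part of the black upright post on the gate, by which it is moved: post 18 mm (station x) by 16 mm (station y), its top 24 mm above this point and 66 mm above the deck; this point is 42 mm above the deck. It lies at station x = -22 mm + gate opening, y = 178 mm.
- bin: Fixed grey open-topped plastic bin, 280 mm (its x) by 240 mm (its y) by 145 mm high, walls 6 mm, beyond the deck's +y edge below the exit opening, its sides parallel to the station's. Origin at the centre of its underside, on the table.
- block_center (a point): Centre of the heavy oblong steel block: 50 mm (its x) by 72 mm (its y) by 60 mm high, about 1.7 kg, loose on the deck; it takes about 5 to 15 N to slide. This point is 30 mm above the deck. Not to be lifted.
- round_center (a point): Centre of the heavy round steel weight: 64 mm diameter, 60 mm high, about 1.5 kg, loose and upright on the deck; it takes about 5 to 15 N to slide. This point is 30 mm above the deck. Not to be lifted.
- disc_center (a point): Centre of the thin brass disc, 60 mm diameter, 10 mm thick, lying on the deck; to be left alone.
- plank_center (a point): Centre of the small wooden block, 50 by 34 by 18 mm high, lying on the deck; to be left alone.
Things that resemble listed ones, but are neither listed nor needed, are in the scene too. Leave any green look-alike of the part that bears round_center alone. Leave any red look-alike of the part that bears block_center alone.

How it is judged:
By the outcome, as a careful person would: the job done as asked, in the order asked, and still so for the second after the job is handed in, with the robot touching nothing.
It also fails if it takes over 66 s, if anything falls off the work surface, if the arm or the gripper's body presses on something with over 40 N, if the wrist force passes 120 N, or if a joint passes its speed limit or range.

### The arm

A 6-joint arm with a two-finger parallel gripper is mounted at the origin on the work surface. World frame = base frame: x ahead of the robot, y to its left, z up, the work surface at z = 0. Lengths are in mm, angles in rad, forces in N, time in s.
With the tool pointing down it reaches from about 275 to 725 mm from the base axis. Payload 15.9 kg.
Tool frame: the origin (TCP) lies midway between the tips of the shut fingers; the grasp point (between the pads) lies 19 mm behind it; z points along the fingers, y is the line along which they close (so a half turn about z gives the same grasp; the last joint's range is limited). The gripper opens to 85 mm and grips with 20 to 120 N. Pads are 22 mm wide; open, the fingers measure 114 mm over their backs; the gripper's body (76 mm by 85 mm) begins 54 mm behind the grasp point. The pads swing forward as they close: fully open they stand 13 mm farther back than shut.
Start: joints at [-1.261, 0.213, -0.034, 1.323, 0, 1.571], TCP at [152.428, -476.184, 194.806] pointing down, gripper open.
Joint ranges: [-2.98, 2.98], [-0.74, 1.72], [-1.14, 1.35], [-2.1, 2.04], [-1.57, 1.44], [-3.14, 3.14]. Speed limits (rad/s): [1.89, 1.89, 2.39, 2.57, 3.14, 3.14].

### API

Orientations are given as a unit quaternion [w, x, y, z].
In Python, from cell import robot gives the robot as it stands. The module is installed in compiled form; this text tells all that it offers.
- The arm moves only by the tool move_arm, never from a script. Its argument "rows" is a list of rows, each a list of 3 entries, a list of its own where there are three numbers: the shift along the world's x, y, z in m, then the turn about the world's z in rad, then the opening, from 0 (shut) to 1 (fully open). A call has 1 to 12 rows; each row shifts and turns the commanded pose from where the row before left it; what a row does not reach is not made up. A row lasts 1/8 s, in which the tool goes at most 62.5 mm and 10.7 degrees, less where a joint would pass 70% of its speed; a pose out of reach is approached as far as the arm can. A call is refused whole if a number of a shift passes 0.0625 or a number of a turn 0.188, either way. A call with a gripper value outside its range is refused whole. The fingers move at their own pace and stop on an object; the grip force is fixed at half the most. Time passes only in rows, so rows that do not move let the fingers close. It gives the time, the measured TCP pose, the force, the opening and the grip force at its end, in the units of the state.
- robot.get_obs(): the state, without advancing time (a new reading comes with each control period).
- robot.grab_frame(name): name is "scene" or "side" or "wrist"; returns the picture (400x640x3 uint8, blue, green, red); there is no depth.
- robot.get_calibration(name): a dict with "intrinsics" (3x3 intrinsics, pixels), "R" (3x3) and "t" (3): a world point X has camera coordinates R X + t; the wrist camera has in their place "T_tool_cam" (4x4, takes a point from camera to tool coordinates, whose origin is the TCP and whose axes are the flange's). Camera axes: x right, y down, z forward; pixel columns grow to the right and rows downward; lengths in mm; the calibration is good to about 2 mm. A picture is of the moment at which its call begins: read the wrist's pose just before it. get_calibration takes no time and is no camera call.
- robot.finish_job(): hands the job in; it is judged then, once.
Trained networks look in the newest picture that a camera, given by its name, has taken for a name from the list of things; names that differ only in an ending like _2 or _b are one class to them, and where a whole thing is asked for, a point or a joint stands for the part that bears it (a point fixed in the world has none). Each returns a list of dicts, best first, with "p" (0 to 1); they miss things now and then, are a little off and sometimes report something else, mostly with a low value. They report only what shows in the picture. A call takes as long as a camera call. They do not tell look-alikes from the thing itself.
- robot.spot_in(camera, thing): "centre" ([x, y, z] in mm, in the coordinates of the camera as it stood for that picture, good to about 4 mm: the middle of the surface that is visible of it).
- robot.outline_of(camera, thing): "region" (400x640 bool, what is visible of it).
- robot.pinpoint(camera, thing): "centre" ([x, y, z] in mm, in the coordinates of the camera as it stood for that picture, good to about 4 mm: a listed point, or the origin of a listed thing).
The state is a dict: "time_s": time; "joints": joint angles; "dq": joint speeds; "tau": joint torques, N m; "tcp_pos": TCP position; "orientation": TCP orientation; "force": force on the tool from outside, world axes, zero at the start; "wrist_torque": the same for the moment, N m; "gripper_width": finger opening in mm; "grip_force": force on a finger pad.
Only numpy, scipy, OpenCV 4.12 (cv2) and the standard library are available. Lean on these libraries where they do the work, as an engineer would, in place of code of your own. Each camera call takes 0.05 s, during which the arm holds its last target. There are 200 camera calls.

## Working session

There is one attempt and no reset: what is moved stays moved. The work goes in short steps, Python scripts to look and compute and a tool call to move; the robot and the scene stay as the last step left them, time stands still between calls to the robot, and variables do not carry over. Pictures are saved under pics/ and viewed, at most 10 in all, crops included, and the job is handed in when it is done.

Besides the shell and the picture viewer there is one more tool, called after "Request:" by a JSON object that holds its "method" and its "body", one argument or row to a line. move_arm: Moves the arm, as the interface text tells. Its arguments: {"type":"object","properties":{"rows":{"type":"array"}},"required":["rows"]}

```bash
mkdir -p pics; cat > h.py <<'E'
import numpy as np,cv2
from cell import robot
def w(cam,c,obs=None):
    k=robot.get_calibration(cam)
    if cam=="wrist":
        from scipy.spatial.transform import Rotation as R
        T=np.array(k["T_tool_cam"]);p=T[:3,:3]@c+T[:3,3]
        q=np.array(obs["orientation"]);return R.from_quat(q[[1,2,3,0]]).apply(p)+obs["tcp_pos"]
    return np.array(k["R"]).T@(np.array(c)-np.array(k["t"]))
def px(cam,X):
    k=robot.get_calibration(cam);c=np.array(k["R"])@X+np.array(k["t"]);u=np.array(k["intrinsics"])@c;return u[:2]/u[2]
E
python3 - <<'E'
from h import *
for cam in("scene","side"):
    cv2.imwrite(f"pics/{cam}1.png",robot.grab_frame(cam))
    for n in("station","bin","gate_post","block_center","round_center","disc_center","plank_center"):
        for d in robot.pinpoint(cam,n)[:3]:
            X=w(cam,d["centre"]);print(cam,n,round(d["p"],2),X.round(0),px(cam,X).round(0))
E
```

```text
scene bin 0.84 [430. 142.  -5.] [297. 168.]
scene gate_post 0.89 [527.  33. 201.] [314. 157.]
scene block_center 0.96 [ 629. -111.  189.] [333. 222.]
scene block_center 0.82 [746. 110.  25.] [398. 203.]
scene round_center 0.97 [ 530. -211.  192.] [271. 244.]
scene round_center 0.65 [ 631. -386.   26.] [285. 365.]
scene disc_center 0.83 [ 671. -246.  165.] [329. 289.]
scene plank_center 0.61 [642.  -1. 167.] [354. 191.]
side bin 0.8 [425. 137.   1.] [430. 238.]
side gate_post 0.84 [524.  26. 195.] [379. 200.]
side block_center 0.85 [ 631. -111.  190.] [288. 203.]
side block_center 0.82 [746. 102.  25.] [340. 341.]
side round_center 0.92 [ 533. -219.  186.] [276. 146.]
side round_center 0.58 [ 632. -390.   26.] [200. 178.]
side disc_center 0.92 [ 672. -250.  166.] [222. 187.]
side plank_center 0.8 [641.  -2. 169.] [331. 242.]
```

View pics/scene1.png

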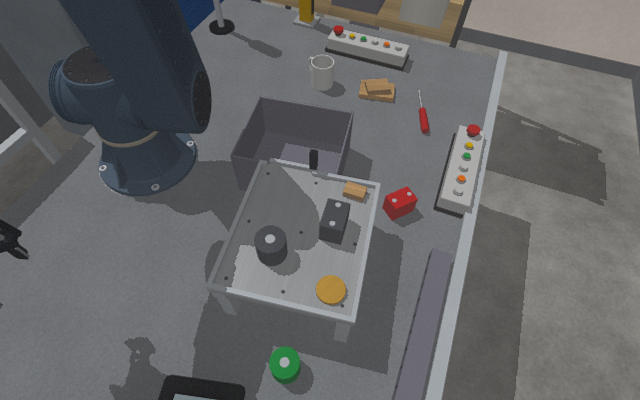

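View pics/side1.png

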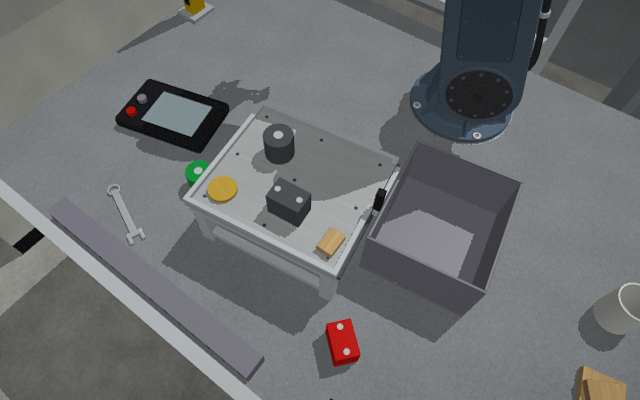

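The scene shows dark steel round at (271,244), with its green look-alike on the table at (285,365). The steel block is at (333,222), and its red look-alike is at (398,203). The gate post is at (314,157), the brass disc at (330,289) and the plank at (355,191). I choose the dark ones on the deck and check them in a crop, along with the deck corners.

```bash
cat >> h.py <<'E'
def bp(cam,uv,z):
    k=robot.get_calibration(cam);Rm=np.array(k["R"]);o=-Rm.T@np.array(k["t"])
    d=Rm.T@np.linalg.inv(np.array(k["intrinsics"]))@np.array([*uv,1.]);return o+d*(z-o[2])/d[2]
E
python3 - <<'E'
from h import *
im=cv2.imread("pics/scene1.png")[145:325,200:400];a=cv2.resize(im,None,fx=3.2,fy=3.2,interpolation=cv2.INTER_CUBIC);cv2.imwrite("pics/crop1.png",a)
from scipy.optimize import least_squares
# station pose from rough lip corners (top of lip z=170, outer)
pts={"scene":[(275,160),(381,181),(356,315),(212,288)],"side":[(400,160),(336,275),(184,200),(262,106)]}
for c,l in pts.items():
    for p in l: print(c,p,bp(c,p,170).round(0))
E
```

```text
scene (275, 160) [431.  14. 170.]
scene (381, 181) [692.  50. 170.]
scene (356, 315) [ 738. -278.  170.]
scene (212, 288) [ 458. -333.  170.]
side (400, 160) [398.   5. 170.]
side (336, 275) [689.  43. 170.]
side (184, 200) [ 740. -287.  170.]
side (262, 106) [ 456. -324.  170.]
```

View pics/crop1.png

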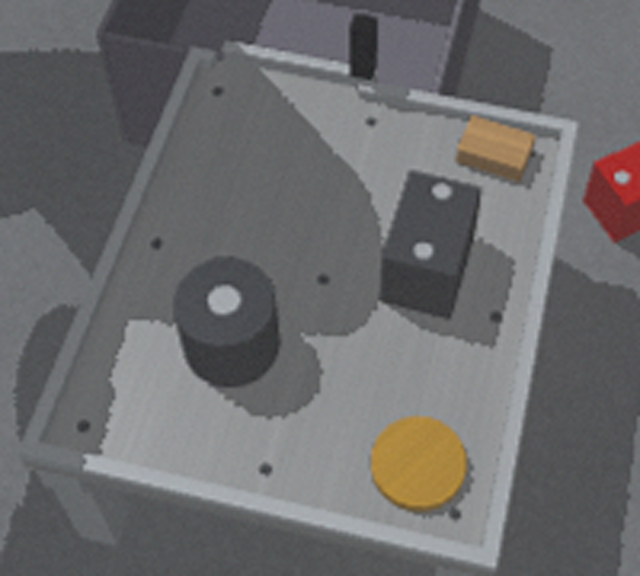

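The crop confirms it: dark steel round at crop (227,320), steel block at (432,245), no colour. The gate is slightly open, with its bar starting right of the corner at (225,50). Next I fit the station pose.

```bash
cat > fit.py <<'E'
from h import *
from scipy.optimize import least_squares
C=[(-150,170),(150,170),(150,-170),(-150,-170)]
P={"scene":[(260.3,160.6),(380,183),(355,320),(208,287)],"side":[(400,160),(336,275),(184,200),(262,106)]}
def W(s,x,y,z):
    c,n=np.cos(s[2]),np.sin(s[2]);return np.array([s[0]+c*x-n*y,s[1]+n*x+c*y,z])
f=lambda s:np.concatenate([px(k,W(s,*C[i],170))-P[k][i] for k in P for i in range(4)])
r=least_squares(f,[570,-140,0.1],x_scale=[10,10,.05],loss="soft_l1");s=r.x
if __name__=="__main__":
    print(s,f(s).reshape(-1,2).round(1))
    for n,X in dict(gp=(525.5,29.5),block=(630,-111),rnd=(531.5,-215),disc=(671.5,-248),plank=(641.5,-2),bin=(427,140)).items():
        d=np.array(X)-s[:2];c,q=np.cos(s[2]),np.sin(s[2]);print(n,[round(c*d[0]+q*d[1]),round(-q*d[0]+c*d[1])])
    for cam in P:
        print(cam,[px(cam,W(s,-22+g,178,202)).round(0).tolist() for g in (0,.01e3,.02e3)])
    # block yaw from outlines of top: dots
    for cam,pp in (("scene",[(338.1,204.5),(332.2,223.3)]),("side",[(278,188),(299,200)])):
        a,b=[bp(cam,p,220)for p in pp];print(a.round(0),b.round(0),np.degrees(np.arctan2(*(a-b)[1::-1])))
    o=robot.get_obs();print(o["tcp_pos"],o["orientation"])
E
python3 fit.py
```

```text
[ 5.68615690e+02 -1.43686335e+02  1.46030412e-01] [[-0.4 -1.7]
 [ 0.7 -0.8]
 [ 0.9  1.5]
 [-2.  -1.1]
 [-0.1 -1.3]
 [ 0.6  2.7]
 [-1.8  0. ]
 [-0.2 -4.6]]
gp [-17, 178]
block [65, 23]
rnd [-47, -65]
disc [87, -118]
plank [93, 130]
bin [-99, 301]
scene [[311.0, 157.0], [315.0, 158.0], [319.0, 159.0]]
side [[382.0, 198.0], [379.0, 202.0], [377.0, 206.0]]
[629. -85. 220.] [ 634. -134.  220.] 95.46074237051623
[ 630. -134.  220.] [627. -87. 220.] -86.73553709220256
[ 152.41010853 -476.18920042  194.81791109] [ 1.71900495e-05  9.88030857e-01  1.54256365e-01 -1.58378023e-06]
```

The station is at (569,-144) with yaw 0.146, and the gate post is at about (526,30). I will keep the gripper's closing axis along station x throughout. First I raise and go over the post.

Request:
{"method": "move_arm", "body": {
  "rows": [
    [[0.03,0.042,0.022],0.117,1],
    [[0.031,0.042,0.022],0.117,1],
    [[0.031,0.042,0.022],0.117,1],
    [[0.031,0.042,0.019],0.117,1],
    [[0.031,0.042,0],0.117,1],
    [[0.031,0.042,0],0.117,1],
    [[0.031,0.042,0],0.117,1],
    [[0.031,0.042,0],0.117,1],
    [[0.031,0.042,0],0.117,1],
    [[0.031,0.042,0],0.117,1],
    [[0.031,0.042,0],0.117,1],
    [[0.031,0.042,0],0.12,1]
  ]
}}

```text
time_s: 2.3
tcp_pos: [524.3, 29.4, 279.9]
orientation: [0.0, 0.652, 0.758, 0.0]
force: [0.1, -1.6, 0.2]
gripper_width: 85.4
grip_force: 0.0
```

```bash
cat > look.py <<'E'
import sys
from h import *
from fit import s
for n in sys.argv[2:]: pass
o=robot.get_obs();im=robot.grab_frame("wrist");cv2.imwrite(f"pics/{sys.argv[1]}.png",im)
for n in sys.argv[2:]:
    for d in robot.pinpoint("wrist",n)[:2]:
        X=w("wrist",d["centre"],o);D=X[:2]-s[:2];c,q=np.cos(s[2]),np.sin(s[2])
        print(n,round(d["p"],2),X.round(0),"station",(c*D[0]+q*D[1]).round(),(-q*D[0]+c*D[1]).round())
E
python3 look.py w1 gate_post block_center round_center station
```

```text
gate_post 0.63 [520.  29. 203.] station -23.0 178.0
block_center 0.78 [748. 104.  32.] station 213.0 219.0
```

View pics/w1.png

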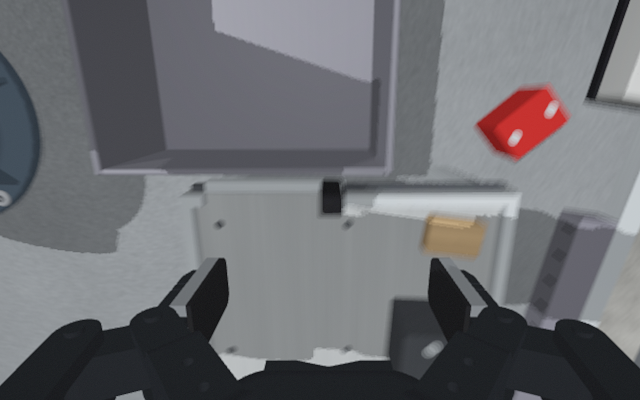

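The wrist view shows the post at (332,197), between the fingers, and the tool aligned with the station. I descend and grip.

Request:
{"method": "move_arm", "body": {
  "rows": [
    [[0,0,-0.03],0,1],
    [[0,0,-0.03],0,1],
    [[0,0,-0.02],0,1],
    [[0,0,-0.012],0,1],
    [[0,0,0],0,0.5],
    [[0,0,0],0,0],
    [[0,0,0],0,0],
    [[0,0,0],0,0],
    [[0,0,0],0,0],
    [[0,0,0],0,0]
  ]
}}

```text
time_s: 3.8
tcp_pos: [523.8, 27.9, 188.5]
orientation: [0.0, 0.654, 0.757, 0.0]
force: [-0.4, -0.8, 6.5]
gripper_width: 12.8
grip_force: 58.6
```

Request:
{"method": "move_arm", "body": {
  "rows": [
    [[0.011,0.0016,0],0,0],
    [[0.011,0.0016,0],0,0],
    [[0.011,0.0016,0],0,0],
    [[0.011,0.0016,0],0,0],
    [[0.011,0.0016,0],0,0],
    [[0.011,0.0016,0],0,0],
    [[0.011,0.0016,0],0,0],
    [[0.011,0.0016,0],0,0],
    [[0.011,0.0016,0],0,0],
    [[0.011,0.0016,0],0,0]
  ]
}}

```text
time_s: 5.05
tcp_pos: [634.4, 43.9, 188.5]
orientation: [0.0, 0.654, 0.757, 0.0]
force: [-1.6, -0.1, 9.8]
gripper_width: 13.1
grip_force: 60.7
```

```bash
python3 look.py w2 gate_post
```

```text
gate_post 0.88 [633.  44. 203.] station 91.0 176.0
```

View pics/w2.png

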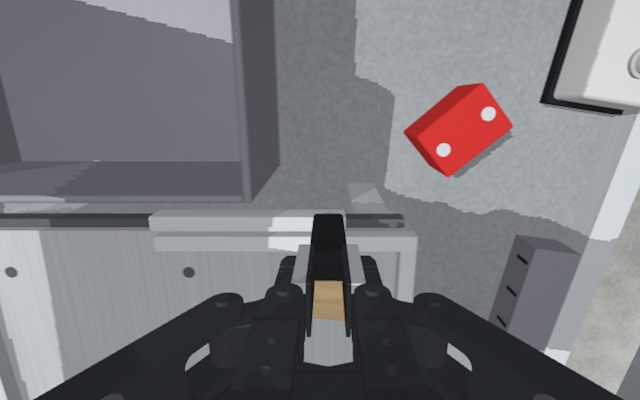

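The picture shows the post held between the pads and the gate bar moved right, with its end at (150,220). I go on to the stop in small steps.

Request:
{"method": "move_arm", "body": {
  "rows": [
    [[0.002,0.0003,0],0,0],
    [[0.002,0.0003,0],0,0],
    [[0.002,0.0003,0],0,0]
  ]
}}

```text
time_s: 5.52
tcp_pos: [637.9, 44.4, 188.3]
orientation: [-0.001, 0.654, 0.757, -0.001]
force: [-26.5, -3.6, 19.0]
gripper_width: 12.6
grip_force: 64.5
```

Request:
{"method": "move_arm", "body": {
  "rows": [
    [[0.0015,0.0002,0],0,0],
    [[0,0,0],0,0]
  ]
}}

```text
time_s: 5.78
tcp_pos: [638.0, 44.4, 188.3]
orientation: [-0.002, 0.654, 0.757, -0.002]
force: [-29.7, -4.3, 21.5]
gripper_width: 12.9
grip_force: 65.7
```

Request:
{"method": "move_arm", "body": {
  "rows": [
    [[-0.003,0,0],0,0.5],
    [[0,0,0],0,1],
    [[0,0,0],0,1],
    [[0,0,0],0,1],
    [[0,0,0.03],0,1],
    [[0,0,0.04],0,1],
    [[0,-0.05,0.01],0,1],
    [[-0.005,-0.05,0],0,1],
    [[-0.005,-0.035,0],0,1],
    [[0,0,0],0,1]
  ]
}}

```text
time_s: 7.02
tcp_pos: [627.7, -92.4, 267.8]
orientation: [0.0, 0.655, 0.756, -0.0]
force: [-0.4, -0.6, 0.4]
gripper_width: 85.6
grip_force: 0.0
```

```bash
python3 look.py w3 block_center gate_post
```

```text
block_center 0.66 [ 630. -116.  193.] station 65.0 18.0
gate_post 0.64 [638.  44. 202.] station 96.0 176.0
```

View pics/w3.png

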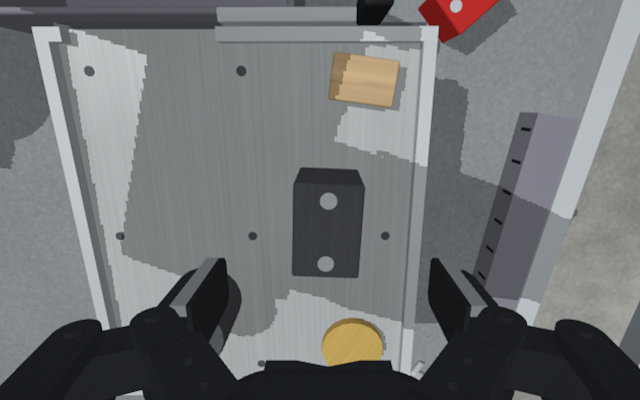

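The view shows the block at (328,230), aligned and between the finger lines; the gate bar starts at (215,30), fully open. I shift -20 mm in y, descend and grip.

Request:
{"method": "move_arm", "body": {
  "rows": [
    [[0.002,-0.02,-0.01],0,1],
    [[0,0,-0.03],0,1],
    [[0,0,-0.03],0,1],
    [[0,0,-0.015],0,1],
    [[0,0,0],0,0.5],
    [[0,0,0],0,0],
    [[0,0,0],0,0],
    [[0,0,0],0,0],
    [[0,0,0],0,0]
  ]
}}

```text
time_s: 8.3
tcp_pos: [630.3, -110.2, 183.6]
orientation: [0.001, 0.654, 0.757, 0.0]
force: [-0.8, -0.6, 6.7]
gripper_width: 0.4
grip_force: 3.0
```

```bash
python3 look.py w4 block_center; python3 - <<'E'
from h import *
cv2.imwrite("pics/side2.png",cv2.resize(robot.grab_frame("side")[60:340,150:530],None,fx=2,fy=2))
for d in robot.pinpoint("side","block_center"): print(d["p"],w("side",d["centre"]))
E
```

```text
0.8 [746.93904929 106.16616202  26.76150835]
0.56 [ 630.89514966 -110.96076768  186.52727364]
```

View pics/side2.png

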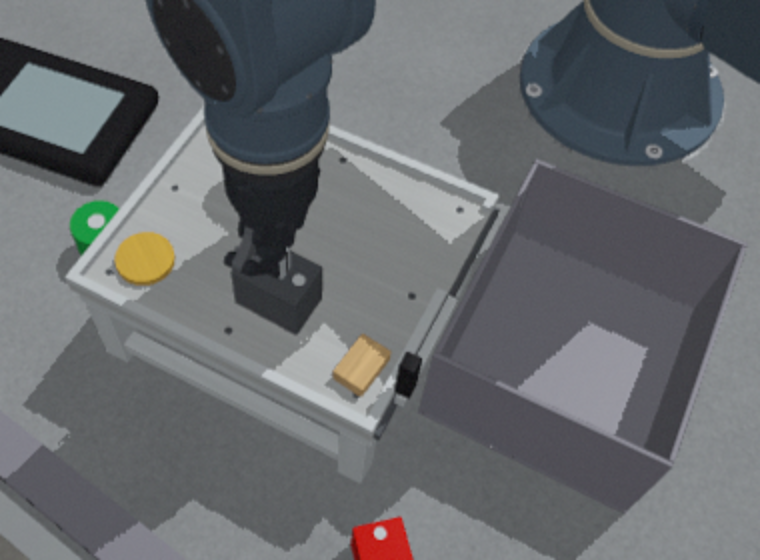

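View pics/w4.png

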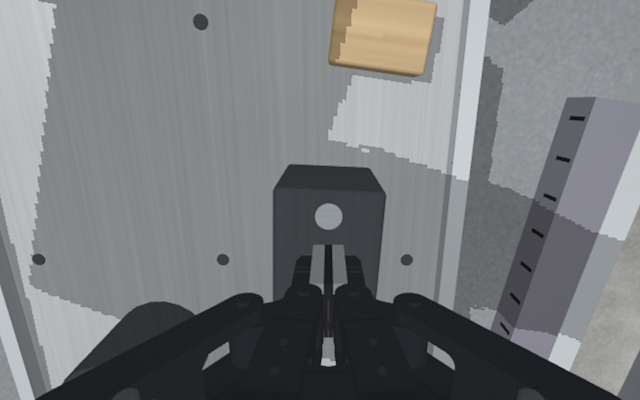

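```bash
cat > pw.py <<'E'
from h import *
from scipy.spatial.transform import Rotation as R
from fit import s,W
def pw(X,o):
    k=robot.get_calibration("wrist");T=np.array(k["T_tool_cam"]);q=np.array(o["orientation"])
    p=R.from_quat(q[[1,2,3,0]]).inv().apply(np.array(X)-o["tcp_pos"]);c=T[:3,:3].T@(p-T[:3,3]);u=np.array(k["intrinsics"])@c;return (u[:2]/u[2]).round(),c[2].round()
if __name__=="__main__":
    o=robot.get_obs();t=np.array(o["tcp_pos"]);print(t,o["gripper_width"],o["grip_force"],robot.get_calibration("wrist")["T_tool_cam"])
    for dz in(0,19,37,54): print(dz,pw(t+[0,0,dz],o))
    for y in(59,-13):
        for x in(40,90):print("blk",x,y,pw(W(s,x,y,220),o))
    cv2.imwrite("pics/sc3.png",cv2.resize(robot.grab_frame("scene")[140:320,200:420],None,fx=3.3,fy=3.3))
E
python3 pw.py
```

```text
[ 630.30717128 -110.18508875  183.56281705] 0.11054379184590228 2.876992613728362 [[ 1.06598957e-03 -9.59204686e-01 -2.82710513e-01  7.13481879e+01]
 [ 9.99999119e-01  1.24595642e-03 -4.56787424e-04 -6.79763486e-02]
 [ 7.90397617e-04 -2.82709777e-01  9.59205169e-01 -1.79746377e+02]
 [ 0.00000000e+00  0.00000000e+00  0.00000000e+00  1.00000000e+00]]
0 (array([328., 232.]), np.float64(193.0))
19 (array([328., 246.]), np.float64(174.0))
37 (array([328., 262.]), np.float64(157.0))
54 (array([328., 280.]), np.float64(141.0))
blk 40 59 (array([269., 188.]), np.float64(148.0))
blk 90 59 (array([384., 188.]), np.float64(148.0))
blk 40 -13 (array([276., 330.]), np.float64(168.0))
blk 90 -13 (array([377., 330.]), np.float64(168.0))
```

Request:
{"method": "move_arm", "body": {
  "rows": [
    [[0,0,0],0,0.5],
    [[0,0,0],0,1],
    [[0,0,0],0,1],
    [[0,0,0],0,1]
  ]
}}

```text
time_s: 9.05
tcp_pos: [629.8, -110.1, 182.6]
orientation: [-0.0, 0.654, 0.757, -0.0]
force: [0.7, -0.3, 0.2]
gripper_width: 72.4
grip_force: 0.0
```

```bash
python3 look.py w5 block_center; python3 - <<'E'
from h import *
from pw import pw
for n in ("block_center",):
    robot.grab_frame("side")
    for d in robot.pinpoint("side",n): print(d["p"],w("side",d["centre"]))
a=cv2.imread("pics/w4.png");b=cv2.imread("pics/w5.png")
o=robot.get_obs();print(o["tcp_pos"],o["gripper_width"],o["force"])
cv2.imwrite("pics/cmp.png",np.hstack([cv2.resize(cv2.imread("pics/sc3.png"),(390,320)),cv2.resize(b,(400,320))]))
E
```

```text
0.78 [745.94589167  98.79620307  30.11819466]
[ 629.90056035 -110.08915861  182.74853886] 85.30197196782179 [0.72599739 0.44536829 0.29115248]
```

View pics/cmp.png

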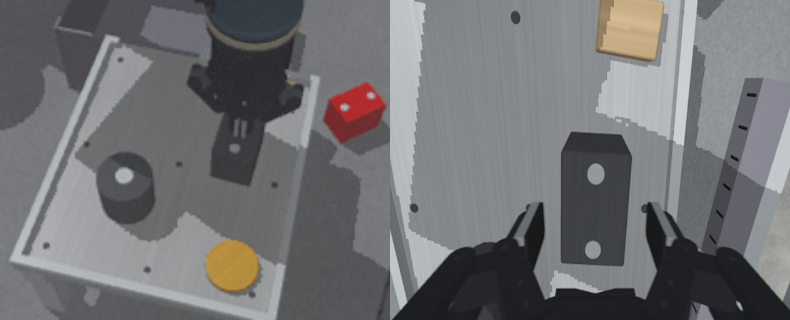

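The view shows the block unmoved, and when shut the fingers seemed to pass into its top. So gripping does not hold it; I test pushing with the open +x finger.

Request:
{"method": "move_arm", "body": {
  "rows": [
    [[0,0,-0.012],0,1],
    [[-0.008,-0.0012,0],0,1],
    [[-0.008,-0.0012,0],0,1],
    [[-0.004,-0.0006,0],0,1],
    [[-0.004,-0.0006,0],0,1],
    [[-0.004,-0.0006,0],0,1],
    [[-0.004,-0.0006,0],0,1]
  ]
}}

```text
time_s: 10.12
tcp_pos: [597.7, -114.9, 170.8]
orientation: [0.0, 0.654, 0.757, 0.0]
force: [0.3, 0.9, 0.0]
gripper_width: 85.5
grip_force: 0.0
```

```bash
python3 look.py w6 block_center; python3 - <<'E'
from h import *
for c in("side","scene"):
    robot.grab_frame(c)
    for d in robot.pinpoint(c,"block_center"): print(c,d["p"],w(c,d["centre"]))
o=robot.get_obs();print(o["tcp_pos"],o["force"])
E
```

```text
side 0.76 [ 630.24342729 -111.02069465  191.92279648]
scene 0.76 [ 628.75088065 -109.55130331  188.01516952]
scene 0.72 [744.5731054  109.98382956  28.08097152]
[ 598.02769908 -114.8493055   170.7584242 ] [ 0.31196103  0.70936896 -0.20758725]
```

Request:
{"method": "move_arm", "body": {
  "rows": [
    [[-0.005,-0.0007,0],0,1],
    [[-0.005,-0.0007,0],0,1],
    [[-0.005,-0.0007,0],0,1],
    [[-0.005,-0.0007,0],0,1]
  ]
}}

```text
time_s: 10.92
tcp_pos: [577.5, -117.7, 170.9]
orientation: [0.0, 0.654, 0.757, -0.0]
force: [-0.4, -0.5, -0.5]
gripper_width: 85.7
grip_force: 0.0
```

```bash
python3 look.py w6 block_center; python3 - <<'E'
from h import *
for c in("side","scene"):
    robot.grab_frame(c)
    for d in robot.pinpoint(c,"block_center"): print(c,d["p"],w(c,d["centre"]).round())
    for d in robot.outline_of(c,"block_center"): m=np.argwhere(d["region"]);print(d["p"],m.mean(0)[::-1],len(m))
o=robot.get_obs();print(o["tcp_pos"],o["force"])
E
```

```text
side 0.91 [ 631. -109.  191.]
side 0.84 [746. 101.  28.]
0.81 [288.77175573 204.56183206] 1310
0.7 [341.74614198 342.70524691] 1296
0.17 [294.92884784 201.71549456] 19381
scene 0.79 [746. 110.  26.]
scene 0.63 [ 630. -110.  190.]
0.88 [399.75749674 202.47327249] 767
0.6 [333.21046512 224.11860465] 860
[ 578.05406693 -117.65939346  170.74243044] [-1.05570554 -0.27334705 -0.05456405]
```

```bash
python3 - <<'E'
from h import *
from pw import *
o=robot.get_obs();t=np.array(o["tcp_pos"]);yaw=.146
ex=np.array([np.cos(yaw),np.sin(yaw),0]);ey=np.array([-np.sin(yaw),np.cos(yaw),0])
for h in(0,13,20,30,40,50): print(h,[pw(t+ey*11+ex*x+[0,0,h],o)[0] for x in(-42,-9,9,42)], pw(t-ey*11+ex*42+[0,0,h],o)[0])
E
python3 -c "
import cv2
a=[cv2.imread(f'pics/w{i}.png')[150:360,150:510] for i in (2,6)]
import numpy as np;cv2.imwrite('pics/f.png',np.hstack(a))"
```

```text
0 [array([253., 214.]), array([312., 214.]), array([344., 214.]), array([404., 214.])] [401. 250.]
13 [array([247., 221.]), array([311., 222.]), array([346., 222.]), array([409., 222.])] [406. 260.]
20 [array([244., 226.]), array([310., 226.]), array([346., 226.]), array([412., 226.])] [409. 266.]
30 [array([239., 234.]), array([309., 234.]), array([347., 234.]), array([417., 234.])] [414. 276.]
40 [array([234., 242.]), array([308., 242.]), array([348., 242.]), array([423., 242.])] [419. 286.]
50 [array([227., 252.]), array([307., 252.]), array([350., 252.]), array([429., 252.])] [425. 298.]
```

View pics/f.png

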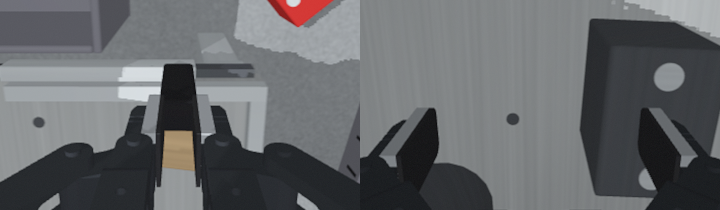

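Measured against the projection, the visible fingertips end about 37 mm (shut) to 50 mm (open) short of the nominal TCP. So every pass was above the 220 mm block top, which fits the zero force and the unmoved block. I raise, return over the block and grip with the TCP lower (160).

Request:
{"method": "move_arm", "body": {
  "rows": [
    [[0,0,0.02],0,1],
    [[0.026,0.003,0],0,1],
    [[0.026,0.003,0],0,1],
    [[0,0,-0.015],0,1],
    [[0,0,-0.008],0,1],
    [[0,0,-0.008],0,1],
    [[0,0,0],0,1]
  ]
}}

```text
time_s: 12.2
tcp_pos: [629.5, -111.7, 159.5]
orientation: [-0.0, 0.654, 0.757, -0.0]
force: [0.2, -0.5, 0.3]
gripper_width: 85.3
grip_force: 0.0
```

Request:
{"method": "move_arm", "body": {
  "rows": [
    [[0,0,0],0,0.5],
    [[0,0,0],0,0],
    [[0,0,0],0,0],
    [[0,0,0],0,0],
    [[0,0,0],0,0]
  ]
}}

```text
time_s: 12.82
tcp_pos: [629.8, -111.9, 160.7]
orientation: [0.0, 0.654, 0.757, 0.0]
force: [-3.4, -0.1, 6.2]
gripper_width: 48.9
grip_force: 62.7
```

Request:
{"method": "move_arm", "body": {
  "rows": [
    [[-0.006,0.003,0],0,0],
    [[-0.013,0.006,0],0,0],
    [[-0.013,0.006,0],0,0],
    [[-0.013,0.006,0],0,0],
    [[-0.013,0.006,0],0,0],
    [[-0.013,0.006,0],0,0],
    [[-0.013,0.006,0],0,0],
    [[-0.013,0.006,0],0,0],
    [[-0.013,0.006,0],0,0],
    [[-0.013,0.006,0],0,0],
    [[-0.013,0.006,0],0,0],
    [[-0.013,0.006,0],0,0]
  ]
}}

```text
time_s: 14.32
tcp_pos: [482.2, -43.1, 160.7]
orientation: [0.002, 0.654, 0.757, 0.001]
force: [8.9, -5.1, -1.3]
gripper_width: 49.2
grip_force: 63.3
```

```bash
cat > st.py <<'E'
import sys
from h import *
from fit import s
c,q=np.cos(s[2]),np.sin(s[2])
def S(X): D=np.array(X)[:2]-s[:2];return [int(round(c*D[0]+q*D[1])),int(round(-q*D[0]+c*D[1])),int(round(X[2]))]
for cam in("side","scene"):
    cv2.imwrite(f"pics/{cam}_l.png",robot.grab_frame(cam))
    for n in sys.argv[1:]:
        for d in robot.pinpoint(cam,n)[:3]: print(cam,n,round(d["p"],2),S(w(cam,d["centre"])))
o=robot.get_obs();print("tcp",S(o["tcp_pos"]),o["time_s"],o["gripper_width"],np.round(o["force"],1))
E
python3 st.py block_center
```

```text
side block_center 0.83 [-70, 114, 192]
side block_center 0.73 [212, 219, 27]
scene block_center 0.88 [-76, 115, 190]
scene block_center 0.87 [213, 224, 27]
scene block_center 0.63 [93, 131, 169]
tcp [-72, 113, 161] 14.525 48.90421118577628 [-9.5  3.5 15.1]
```

Request:
{"method": "move_arm", "body": {
  "rows": [
    [[-0.0013,0.009,0],0,0],
    [[-0.0013,0.009,0],0,0],
    [[-0.0013,0.009,0],0,0],
    [[-0.0013,0.009,0],0,0],
    [[-0.0013,0.007,0],0,0],
    [[0,0,0],0,0.5],
    [[0,0,0],0,1],
    [[0,0,0],0,1],
    [[0,0,0.03],0,1],
    [[0,0,0.03],0,0.8],
    [[0,0,0.03],0,0.6]
  ]
}}

```text
time_s: 15.9
tcp_pos: [474.3, 0.4, 250.7]
orientation: [-0.0, 0.654, 0.757, -0.0]
force: [0.0, -0.5, 0.2]
gripper_width: 52.2
grip_force: 0.0
```

```bash
python3 st.py block_center
```

```text
side block_center 0.8 [214, 219, 27]
side block_center 0.74 [-72, 153, 191]
scene block_center 0.73 [-68, 154, 192]
scene block_center 0.61 [216, 225, 28]
tcp [-72, 156, 250] 16.1 51.36312036431124 [ 0.5  0.  -1.2]
```

Request:
{"method": "move_arm", "body": {
  "rows": [
    [[0.0055,-0.038,0],0,0.3],
    [[0.0055,-0.038,0],0,0.3],
    [[0,0,-0.03],0,0.3],
    [[0,0,-0.03],0,0.3],
    [[0,0,-0.024],0,0.3],
    [[0,0,0],0,0.3],
    [[-0.0022,0.015,0],0,0.3],
    [[-0.0015,0.01,0],0,0.3],
    [[-0.0015,0.01,0],0,0.3],
    [[-0.0015,0.01,0],0,0.3],
    [[-0.0015,0.01,0],0,0.3],
    [[-0.0015,0.01,0],0,0.3]
  ]
}}

```text
time_s: 17.6
tcp_pos: [475.6, -9.7, 166.1]
orientation: [0.0, 0.653, 0.757, 0.0]
force: [-0.7, 0.5, -0.4]
gripper_width: 25.9
grip_force: 0.0
```

```bash
python3 st.py block_center round_center
```

```text
side block_center 0.89 [-71, 220, 148]
side block_center 0.83 [212, 219, 28]
side block_center 0.68 [87, -120, 166]
side round_center 0.95 [-48, -70, 183]
side round_center 0.95 [23, -253, 28]
scene block_center 0.72 [-71, 273, 52]
scene block_center 0.2 [-48, -59, 192]
scene block_center 0.19 [95, 177, 199]
scene round_center 0.84 [27, -252, 25]
scene round_center 0.78 [-47, -60, 189]
tcp [-73, 145, 166] 17.9 25.556355446175278 [-0.2 -0.2 -0.9]
```

The block tipped into the bin. Now the round weight at station (-47,-65).

Request:
{"method": "move_arm", "body": {
  "rows": [
    [[0,0,0.04],0,0.6],
    [[0,0,0.03],0,1],
    [[0.011,-0.041,0],0,1],
    [[0.011,-0.041,0],0,1],
    [[0.011,-0.041,0],0,1],
    [[0.011,-0.041,0],0,1],
    [[0.012,-0.04,0],0,1],
    [[0,0,0],0,1]
  ]
}}

```text
time_s: 18.9
tcp_pos: [531.7, -217.3, 234.8]
orientation: [-0.0, 0.655, 0.756, -0.0]
force: [-0.0, 0.4, 0.5]
gripper_width: 85.4
grip_force: 0.0
```

```bash
python3 look.py w7 round_center; python3 st.py block_center round_center
```

```text
round_center 0.77 [ 530. -215.  188.] station -48.0 -65.0
side block_center 0.59 [-69, 327, 36]
side block_center 0.58 [211, 219, 27]
side round_center 0.79 [-51, -66, 190]
scene block_center 0.77 [-71, 329, 40]
scene block_center 0.58 [215, 224, 28]
scene round_center 0.89 [26, -250, 28]
scene round_center 0.6 [-47, -63, 191]
tcp [-47, -64, 236] 19.3 85.42236448100478 [-0.6  0.1 -0.5]
```

Request:
{"method": "move_arm", "body": {
  "rows": [
    [[-0.001,0.001,-0.03],0,1],
    [[0,0,-0.024],0,1],
    [[0,0,-0.012],0,1],
    [[0,0,-0.012],0,1],
    [[0,0,0],0,0.7],
    [[0,0,0],0,0],
    [[0,0,0],0,0],
    [[0,0,0],0,0]
  ]
}}

```text
time_s: 20.3
tcp_pos: [530.6, -213.8, 158.6]
orientation: [0.0, 0.654, 0.757, -0.0]
force: [-4.9, -0.0, 3.4]
gripper_width: 62.1
grip_force: 68.7
```

Request:
{"method": "move_arm", "body": {
  "rows": [
    [[-0.003,0.009,0],0,0],
    [[-0.0044,0.015,0],0,0],
    [[-0.0044,0.015,0],0,0],
    [[-0.0044,0.015,0],0,0],
    [[-0.0044,0.015,0],0,0],
    [[-0.0044,0.015,0],0,0],
    [[-0.0044,0.015,0],0,0],
    [[-0.0044,0.015,0],0,0],
    [[-0.0044,0.015,0],0,0],
    [[-0.0044,0.015,0],0,0],
    [[-0.0044,0.015,0],0,0],
    [[-0.0044,0.015,0],0,0]
  ]
}}

```text
time_s: 21.8
tcp_pos: [480.1, -40.1, 158.6]
orientation: [0.001, 0.654, 0.757, -0.0]
force: [3.7, -14.5, 12.1]
gripper_width: 61.9
grip_force: 70.4
```

```bash
python3 st.py round_center
```

```text
side round_center 0.84 [26, -252, 27]
side round_center 0.66 [-72, 114, 188]
scene round_center 0.93 [24, -249, 27]
scene round_center 0.57 [-71, 122, 193]
tcp [-73, 117, 159] 22.0 62.33446752125156 [-4.  11.   7.8]
```

Request:
{"method": "move_arm", "body": {
  "rows": [
    [[-0.0014,0.01,0],0,0],
    [[-0.0014,0.01,0],0,0],
    [[-0.0014,0.01,0],0,0],
    [[-0.001,0.007,0],0,0],
    [[0,0,0],0,0],
    [[0,0,0],0,1],
    [[0,0,0],0,1],
    [[0,0,0],0,1],
    [[0,0,0.03],0,1],
    [[0,0,0.03],0,0.8],
    [[0,0,0.03],0,0.6]
  ]
}}

```text
time_s: 23.38
tcp_pos: [474.0, -2.7, 248.8]
orientation: [-0.0, 0.654, 0.757, 0.0]
force: [-0.4, 0.5, 0.8]
gripper_width: 51.9
grip_force: 0.0
```

```bash
python3 st.py round_center
```

```text
side round_center 0.92 [25, -249, 28]
side round_center 0.76 [-73, 148, 187]
scene round_center 0.94 [-73, 156, 190]
scene round_center 0.72 [28, -249, 27]
tcp [-73, 153, 248] 23.575 51.028109216275055 [ 0.2 -0.6 -0. ]
```

Same push: back, down, forward.

Request:
{"method": "move_arm", "body": {
  "rows": [
    [[0.0055,-0.038,0],0,0.3],
    [[0.0055,-0.038,0],0,0.3],
    [[0,0,-0.03],0,0.3],
    [[0,0,-0.03],0,0.3],
    [[0,0,-0.022],0,0.3],
    [[0,0,0],0,0.3],
    [[-0.0022,0.015,0],0,0.3],
    [[-0.0015,0.01,0],0,0.3],
    [[-0.0015,0.01,0],0,0.3],
    [[-0.0015,0.01,0],0,0.3],
    [[-0.0015,0.01,0],0,0.3],
    [[-0.0015,0.01,0],0,0.3]
  ]
}}

```text
time_s: 25.08
tcp_pos: [475.6, -12.9, 166.4]
orientation: [0.0, 0.654, 0.757, 0.0]
force: [-0.0, -0.3, -0.3]
gripper_width: 25.3
grip_force: 0.0
```

```bash
python3 st.py round_center
```

```text
side round_center 0.75 [-73, 178, 184]
side round_center 0.66 [25, -251, 27]
scene round_center 0.8 [27, -252, 26]
scene round_center 0.72 [-73, 214, 177]
tcp [-73, 142, 166] 25.275 25.623416459839618 [-0.6 -0.1  0.7]
```

Request:
{"method": "move_arm", "body": {
  "rows": [
    [[0,0,0.04],0,0.5],
    [[0,0,0.03],0,1],
    [[0.032,0.0115,0],0,1],
    [[0.032,0.0115,0],0,1],
    [[0.032,0.0115,0],0,1],
    [[0.033,0.0115,0],0,1],
    [[0.033,0.0115,0],0,1],
    [[0,0,0],0,1]
  ]
}}

```text
time_s: 26.28
tcp_pos: [638.6, 44.2, 234.0]
orientation: [-0.001, 0.653, 0.757, -0.001]
force: [-0.1, 0.2, -0.5]
gripper_width: 85.5
grip_force: 0.0
```

```bash
python3 look.py w8 gate_post; python3 st.py round_center block_center
```

```text
gate_post 0.85 [635.  43. 201.] station 93.0 175.0
side round_center 0.87 [27, -254, 29]
side round_center 0.66 [-73, 253, 35]
side block_center 0.94 [-71, 327, 36]
side block_center 0.56 [213, 220, 28]
side block_center 0.56 [87, -117, 167]
scene round_center 0.77 [25, -251, 24]
scene round_center 0.55 [-73, 261, 36]
scene block_center 0.73 [-71, 328, 36]
tcp [95, 175, 236] 26.675 85.39068563873253 [ 0.5 -0.2 -0.5]
```

Both weights are in the bin (z of about 36). I grip the post and shut the gate.

Request:
{"method": "move_arm", "body": {
  "rows": [
    [[0,0,-0.03],0,1],
    [[0,0,-0.02],0,1],
    [[0,0,-0.014],0,1],
    [[0,0,0],0,0.5],
    [[0,0,0],0,0],
    [[0,0,0],0,0],
    [[0,0,0],0,0],
    [[0,0,0],0,0],
    [[0,0,0],0,0]
  ]
}}

```text
time_s: 27.8
tcp_pos: [637.6, 43.8, 172.6]
orientation: [0.0, 0.654, 0.757, 0.0]
force: [-2.1, -0.4, 6.2]
gripper_width: 16.9
grip_force: 59.2
```

Request:
{"method": "move_arm", "body": {
  "rows": [
    [[-0.011,-0.0016,0],0,0],
    [[-0.011,-0.0016,0],0,0],
    [[-0.011,-0.0016,0],0,0],
    [[-0.011,-0.0016,0],0,0],
    [[-0.011,-0.0016,0],0,0],
    [[-0.011,-0.0016,0],0,0],
    [[-0.011,-0.0016,0],0,0],
    [[-0.011,-0.0016,0],0,0],
    [[-0.011,-0.0016,0],0,0],
    [[-0.011,-0.0016,0],0,0],
    [[-0.003,-0.0004,0],0,0]
  ]
}}

```text
time_s: 29.18
tcp_pos: [524.4, 27.4, 172.5]
orientation: [0.001, 0.654, 0.757, 0.001]
force: [1.1, 0.5, 7.3]
gripper_width: 16.8
grip_force: 59.6
```

Request:
{"method": "move_arm", "body": {
  "rows": [
    [[-0.002,-0.0003,0],0,0],
    [[-0.002,-0.0003,0],0,0],
    [[0,0,0],0,0]
  ]
}}

```text
time_s: 29.55
tcp_pos: [520.9, 26.9, 172.5]
orientation: [0.0, 0.654, 0.757, 0.001]
force: [-0.5, -0.4, 10.1]
gripper_width: 16.8
grip_force: 59.9
```

Request:
{"method": "move_arm", "body": {
  "rows": [
    [[-0.002,-0.0003,0],0,0],
    [[-0.0015,-0.0002,0],0,0],
    [[0,0,0],0,0]
  ]
}}

```text
time_s: 29.92
tcp_pos: [518.8, 26.6, 172.6]
orientation: [0.001, 0.654, 0.757, 0.001]
force: [10.9, 2.8, 2.1]
gripper_width: 16.8
grip_force: 59.4
```

Request:
{"method": "move_arm", "body": {
  "rows": [
    [[-0.0015,-0.0002,0],0,0],
    [[0,0,0],0,0]
  ]
}}

```text
time_s: 30.18
tcp_pos: [518.8, 26.6, 172.6]
orientation: [0.002, 0.654, 0.757, 0.002]
force: [22.8, 4.0, -4.4]
gripper_width: 16.3
grip_force: 59.6
```

Request:
{"method": "move_arm", "body": {
  "rows": [
    [[0,0,0],0,0.5],
    [[0.0015,0,0],0,1],
    [[0,0,0],0,1],
    [[0,0,0],0,1],
    [[0,0,0.03],0,1],
    [[0,0,0.04],0,1],
    [[0,-0.03,0.03],0,1],
    [[0,-0.04,0.02],0,1],
    [[0,-0.04,0],0,1],
    [[0,0,0],0,1]
  ]
}}

```text
time_s: 31.42
tcp_pos: [516.8, -86.0, 291.8]
orientation: [0.0, 0.655, 0.756, -0.0]
force: [0.3, 0.9, -0.1]
gripper_width: 85.4
grip_force: 0.0
```

```bash
python3 look.py w9 gate_post; python3 st.py gate_post round_center block_center disc_center plank_center
```

```text
gate_post 0.6 [516.  31. 202.] station -26.0 181.0
side gate_post 0.93 [-29, 174, 197]
side round_center 0.85 [-71, 253, 36]
side round_center 0.7 [27, -249, 27]
side block_center 0.75 [214, 219, 26]
side block_center 0.62 [-69, 331, 36]
side disc_center 0.84 [85, -121, 165]
side disc_center 0.49 [93, 129, 167]
side plank_center 0.82 [90, 128, 168]
scene gate_post 0.64 [-27, 180, 200]
scene round_center 0.92 [26, -249, 26]
scene round_center 0.54 [-71, 263, 36]
scene block_center 0.77 [215, 225, 26]
scene block_center 0.67 [-70, 329, 36]
scene disc_center 0.65 [89, -115, 165]
scene plank_center 0.64 [94, 133, 170]
tcp [-42, 67, 292] 32.125 85.55284615830645 [ 0.1 -0.4 -0.2]
```

Every position is as wanted: gate shut, both weights in the bin, disc, plank and look-alikes unmoved.

```bash
python3 -c "
from cell import robot
print(robot.finish_job())"
```

```text
the job is handed in; nothing more can be done
None
```

The job is handed in at about 32 s: the gate was opened fully, both steel weights were slid out and tipped into the bin, and the gate was shut again, with the disc, the wooden block and the look-alikes at their original positions by the cameras.

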